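# Set the drill guide over a shank bar and hold it in its notch

## Robot

A 6-joint arm with a two-finger parallel gripper is mounted at the origin on a cart in front of the work surface, level with it; the furniture and walls round the work are solid. World frame = base frame: x ahead of the robot, y to its left, z up, the work surface at z = 0. Lengths are in mm, angles in rad, forces in N, time in s.
With the tool pointing down it reaches from about 350 to 775 mm from the base axis. Payload 7.3 kg.
Tool frame: the origin (TCP) lies on the mounting face of the last link; the fingertips stand 178 mm ahead of it and the grasp point (between the pads) lies 159 mm ahead of it; z points along the fingers, y is the line along which they close (so a half turn about z gives the same grasp; the last joint's range is limited). The gripper opens to 92 mm and grips with 3 to 60 N. Pads are 19 mm wide; open, the fingers measure 130 mm over their backs; the gripper's body (75 mm by 190 mm) begins 47 mm behind the grasp point.
Start: joints at [1.118, 0.342, 1.524, -0, 1.275, -0.146], TCP at [158.533, 500.495, 404.741] pointing down, gripper open.
Joint ranges: [-2.53, 2.53], [-0.77, 2.02], [0.04, 2.7], [-1, 4.14], [0.28, 2.66], [-3.11, 3.11]. Speed limits (rad/s): [2.57, 2.57, 3.14, 3.14, 3.14, 3.14].

## Interface

Orientations are given as a rotation vector (axis times angle).
In Python, from bench import manip gives the robot as it stands. Calls block until the motion is done:
- manip.movep(position, orientation): joint-space move of the TCP to a pose.
- manip.movel(position, rot=None, max_speed=150, contact_N=None): straight line of the TCP; rot=None keeps the orientation; max_speed is the mean speed in mm/s. With contact_N (N) it stops when the force on the tool has changed by that much, and returns True; else False.
- manip.goto_joints(angles): joint-space move.
- manip.release() and manip.clamp(force=None): open the fingers fully, or close them until they stop; force is the grip in N (None keeps the last).
- manip.sleep(seconds).
- manip.inverse_kinematics(position, orientation): joint angles nearest the present ones, or None.
- manip.read_camera(name): name is "scene" or "top" or "wrist"; returns a dict with "color" (420x560x3 uint8, red, green, blue), "intrinsics" (3x3 intrinsics, pixels), "dist_coeffs" ([k1, k2, p1, p2, k3] as OpenCV has them; the pictures are not rectified), "cam_to_world" (4x4, takes a point from camera to world coordinates); the wrist camera has in their place "hand_eye" (4x4, takes a point from camera to tool coordinates, whose origin is the TCP and whose axes are the flange's). Camera axes: x right, y down, z forward; pixel columns grow to the right and rows downward; lengths in mm; the calibration is good to about 2 mm. A picture is of the moment at which its call begins: read the wrist's pose just before it. There is no depth.
A pose or a line that the arm cannot do raises manip.MotionError and nothing moves.
- manip.sign_off(): hands the job in; it is judged then, once.
Readings, each from a call of its own:
- manip.current_time(): time.
- manip.current_q(): joint angles.
- manip.current_joint_vel(): joint speeds.
- manip.current_tau(): joint torques, N m.
- manip.current_tool_pos(): TCP position.
- manip.current_tcp_rot(): TCP orientation.
- manip.current_contact_force(): force on the tool from outside, world axes, zero at the start.
- manip.current_ft_torque(): the same for the moment, N m.
- manip.current_grip_width(): finger opening in mm.
- manip.current_grasp_force(): force on a finger pad.
Only numpy, scipy, OpenCV 4.12 (cv2) and the standard library are available. Lean on these libraries where they do the work, as an engineer would, in place of code of your own. Each camera call takes 0.05 s, during which the arm holds its last target. There are 200 camera calls.

## Task

Lay the longest of the three steel shank bars flat in the slots of the drilling jig with its end pushed up against the end stop, and let go of it. Then take the drill guide by its knob and slide it along the rail until its spring ball clicks into the middle one of the three notches; finish there, still gripping the knob firmly, so that the guide is held in the notch ready for drilling. Leave the other two bars, the tape measure and the oil can alone.

Things in the scene. Friction and masses are not known exactly. Their poses are not given: they have to be found in the camera images.
- jig: Drilling jig fixed on the bench: grey cast plate 12 mm thick, from x -35 to +105, y -190 to +155 mm. Origin at bench height below the middle of the bar's place; y runs along the bar, rail and index strip, toward the end stop; z up. Rail at x = +52 mm, top 26 mm above the bench; index strip at x = +84 mm, top 24 mm above the bench.
- rest_1 (a point): Slot floor of one of two steel rests for the bar (jig y -65 mm; axes as the jig's), 34 mm above the bench. A rest is 30 mm long (y), 40 mm wide (56 at its 8 mm high screwed feet), its top 42 mm above the bench. Its slot runs along y at x = 0: 17 mm wide for 4 mm from the floor, then opening at 45 degrees to 25 mm.
- rest_2 (a point): Slot floor of the other rest, the same, at jig y +65 mm. Between the rests (jig y -50 to +50 mm) the bar is free for the fingers from all sides.
- end_stop (a point): Face of the end stop, a steel block 30 mm wide at jig y +100 mm, top 44 mm above the bench; this point is on its face at mid-height of the bar, which is pushed toward +y against it.
- bar_home (a point): Point on the jig, axes as the jig's: where the centre of the underside of the longest bar lies when it is home (on the slot floors, 34 mm above the bench, its end at the stop).
- shank_bar_1: The longest shank bar: black steel flat bar 14 x 200 x 9 mm, about 0.16 kg, loose on the bench. Origin: centre of its underside; y along its length (either way round is the same), z up.
- shank_bar_2: Shank bar 14 x 180 x 9 mm, otherwise the same; origin and axes likewise. A bystander.
- shank_bar_3: Shank bar 14 x 160 x 9 mm, otherwise the same; origin and axes likewise. A bystander.
- guide (a joint): Position of the drill guide along the rail in m: 0 at the parked end (jig y = -158 mm), growing toward the end stop (+y of the jig) up to 0.26. It starts parked, within 35 mm of 0, clear of the bar. Sliding it takes about 2 N; pulling it out of a notch takes about 8 N, and within about 3 mm of a notch's middle the ball draws it in.
- guide_knob: Knob of the drill guide: upright black round grip 26 mm in diameter. Origin on its axis at its foot, 58 mm above the bench; the 26 mm grip reaches from 9 to 38 mm above the origin, the chamfered top ends at 42 mm. It revolves freely on its stud. Under it on the rail is the guide's dark runner block, 51 mm long in y with its end caps.
- drill_bush (a point): Centre of the top of the drill bush on the guide, 63 mm above the bench and 52 mm toward -x of the knob, above the bar's line. A steel arm 30 mm wide (48 to 58 mm above the bench) carries it from the runner.
- ball_point (a point): On the guide: lowest point of its spring ball (12 mm ball) as it rides on the index strip, 32 mm toward +x of the knob's axis and at the same y; a wing with the plunger (top 59 mm above the bench) carries it. Axes as the jig's.
- notch_1 (a point): Centre of the notch nearest the parked end, at the top of the index strip (a steel strip 13 x 326 x 12 mm that can be screwed down at different places along the plate). The three notches are 9 mm wide gaps across the strip's top, 40 mm apart. Axes as the jig's.
- notch_2 (a point): Centre of the middle notch, the one wanted. The guide is in it when the ball point has the same y, along the rail, as this point.
- notch_3 (a point): Centre of the notch nearest the end stop.
- tape_measure: Yellow tape measure, 56 x 84 x 26 mm, loose beyond the bars; origin at the centre of its underside. A bystander.
- oil_can: Red oil can with a long spout, 66 mm in diameter, 151 mm high, loose behind the jig; origin at the centre of its underside. A bystander.

How it is judged:
By the outcome, as a careful person would: the job done as asked, in the order asked, and still so for the second after the job is handed in, while the arm keeps its last pose, push and grip.
It also fails if it takes over 59 s, if anything falls off the work surface, if the arm or the gripper's body presses on something with over 40 N, if the wrist force passes 120 N, or if a joint passes its speed limit or range.

## Working session

There is one attempt and no reset: what is moved stays moved. The work goes in short steps, each a Python script; the robot and the scene stay as the last script left them, time stands still between calls to the robot, and variables do not carry over. Pictures are saved under pics/ and viewed, at most 10 in all, crops included, and the job is handed in when it is done.

```bash
mkdir -p pics; ls; python3 - <<'E'
from bench import manip
import cv2,pickle
d={}
for n in("scene","top"):
    r=manip.read_camera(n); d[n]=r
    cv2.imwrite(f"pics/{n}0.png",cv2.resize(r["color"][:,:,::-1],(800,600),interpolation=cv2.INTER_CUBIC))
pickle.dump(d,open("cams.pkl","wb"))
print(manip.current_time(), d["top"]["cam_to_world"], d["top"]["intrinsics"],d["top"]["dist_coeffs"])
E
```

```text
pics
0.1 [[ 2.82196228e-02 -9.87672867e-01  1.53967401e-01  4.85557541e+02]
 [-9.99309835e-01 -2.41525345e-02  2.82224911e-02  4.11233889e+01]
 [-2.41558858e-02 -1.54657566e-01 -9.87672785e-01  1.02233208e+03]
 [ 0.00000000e+00  0.00000000e+00  0.00000000e+00  1.00000000e+00]] [[403.17184221   0.         279.96053241]
 [  0.         403.17184221 207.77348416]
 [  0.           0.           1.        ]] [-0.07128126  0.          0.          0.          0.        ]
```

View pics/top0.png

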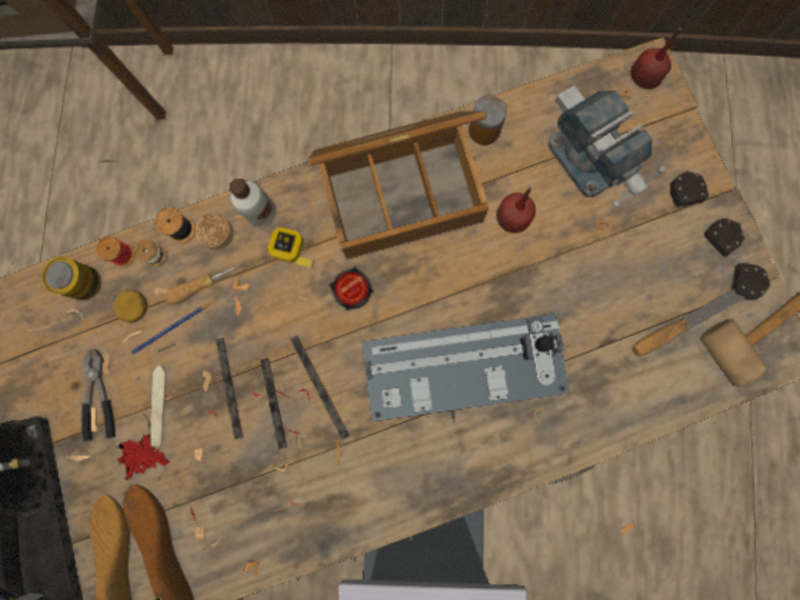

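View pics/scene0.png

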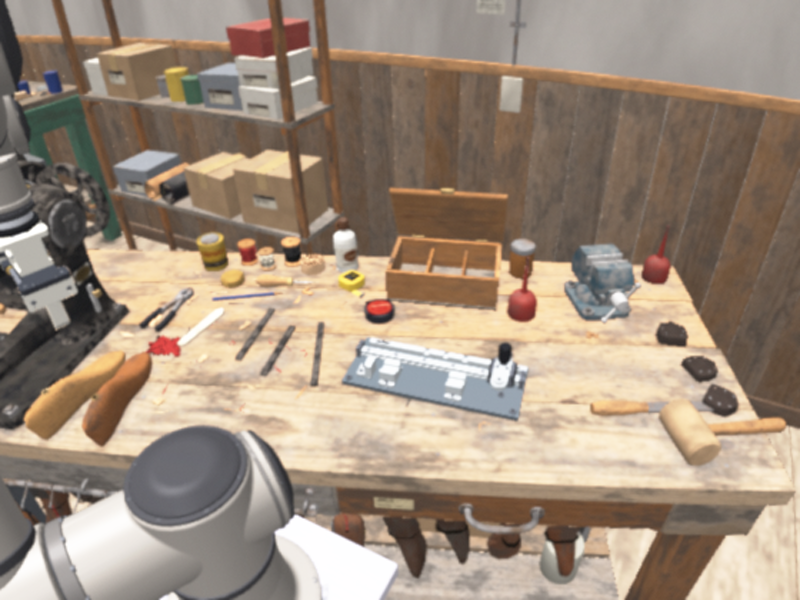

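The top view shows the bars at about (229,388), (274,403) and (320,387). The jig plate corners are at (363,342), (556,314), (566,389) and (375,418), the end stop is on the left at (390,397), and the knob is at (545,343).

```bash
cat > h.py <<'E'
import numpy as np,cv2,pickle
from scipy.spatial.transform import Rotation as R
def p2w(c,pts,z,scale=1.0,T=None):
    """pixels (in picture enlarged by scale) -> world points on plane z"""
    T=c["cam_to_world"] if T is None else T
    pts=(np.array(pts,float).reshape(-1,1,2)+.5)/scale-.5
    n=cv2.undistortPoints(pts,c["intrinsics"],np.array(c["dist_coeffs"]))[:,0]
    d=np.c_[n,np.ones(len(n))]@T[:3,:3].T
    return T[:3,3]+d*((z-T[2,3])/d[:,2])[:,None]
def w2p(c,P,T=None,scale=1.0):
    T=c["cam_to_world"] if T is None else T
    Ti=np.linalg.inv(T)
    p=cv2.projectPoints(np.array(P,float).reshape(-1,3),cv2.Rodrigues(Ti[:3,:3])[0],Ti[:3,3],c["intrinsics"],np.array(c["dist_coeffs"]))[0][:,0]
    return (p+.5)*scale-.5
def down(yaw):
    """tool pointing down, closing line (tool y) along world yaw direction"""
    y=np.array([np.cos(yaw),np.sin(yaw),0]);z=np.array([0,0,-1.]);x=np.cross(y,z)
    return R.from_matrix(np.c_[x,y,z]).as_rotvec()
def wristT(manip):
    T=np.eye(4);T[:3,3]=manip.current_tool_pos();T[:3,:3]=R.from_rotvec(manip.current_tcp_rot()).as_matrix();return T
E
python3 - <<'E'
from h import *
c=pickle.load(open("cams.pkl","rb"))["top"]; s=800/560
for n,e in dict(A=[(220,339),(239,437)],B=[(264,360),(283,446)],C=[(295,337),(345,437)]).items():
    w=p2w(c,e,9,s);d=w[0]-w[1];print(n,w[:,:2].round(),np.linalg.norm(d).round(),np.arctan2(d[1],d[0]).round(3))
print(p2w(c,[(363,342),(556,314),(566,389),(375,418)],12,s).round())
print(p2w(c,[(545,343)],98,s).round())
from bench import manip
print(manip.current_tcp_rot())
print(manip.read_camera("wrist")["hand_eye"])
E
```

```text
A [[560. 390.]
 [390. 344.]] 176.0 0.263
B [[525. 308.]
 [377. 266.]] 153.0 0.278
C [[567. 255.]
 [396. 158.]] 196.0 0.513
[[ 561.  133.   12.]
 [ 619. -206.   12.]
 [ 489. -222.   12.]
 [ 431.  107.   12.]]
[[ 561. -167.   98.]]
[-4.79953964e-01 -3.10429363e+00  2.09206134e-03]
[[ 3.14816672e-04 -9.63517369e-01 -2.67645624e-01  7.22307929e+01]
 [ 9.99999950e-01  3.14202091e-04  4.51249089e-05 -6.02452175e-01]
 [ 4.06161812e-05 -2.67645625e-01  9.63517420e-01  1.91257001e+01]
 [ 0.00000000e+00  0.00000000e+00  0.00000000e+00  1.00000000e+00]]
```

Bar C measures about 196 mm, so it is the longest (A is 176 mm, B is 153 mm). Next I take wrist close-ups of it and of the jig.

```bash
python3 - <<'E'
from h import *
from bench import manip
d=pickle.load(open("cams.pkl","rb"))
def snap(n,xy,z,yaw):
    ex=np.array([-np.sin(yaw),np.cos(yaw)])
    p=np.array(xy)+ex*20
    manip.movep([*p,z],down(yaw)); manip.sleep(.3)
    T=wristT(manip); r=manip.read_camera("wrist"); r["cam_to_world"]=T@r["hand_eye"]; d[n]=r
    cv2.imwrite(f"pics/{n}.png",cv2.resize(r["color"][:,:,::-1],(800,600),interpolation=cv2.INTER_CUBIC))
    print(n,manip.current_time(),manip.current_q(),r["intrinsics"][0,0],T[:3,3])
snap("jig1",(535,-45),340,1.740)
snap("bar1",(481,206),320,2.084)
pickle.dump(d,open("cams.pkl","wb"))
for y in(2.084,-1.058): print(y,manip.inverse_kinematics([481,206,182],down(y)))
for y in(.169,.169+np.pi):print(y,manip.inverse_kinematics([488,-36,216],down(y)))
E
```

```text
jig1 2.8417 [-2.41261675e-01  3.90780686e-01  1.64207137e+00  2.79162483e-05
  1.10872576e+00 -1.98170302e+00] 332.22749673088606 [515.30015466 -48.02329677 340.0359863 ]
bar1 4.175 [ 2.46511813e-01  3.90504740e-01  1.70651828e+00 -2.79844991e-05
  1.04444324e+00 -1.83604334e+00] 332.22749673088606 [464.0081887  195.34294443 320.04246708]
2.084 [ 2.58108227e-01  6.24227718e-01  1.77682407e+00 -4.44089210e-16
  7.40540865e-01 -1.82589177e+00]
-1.058 [ 2.58108227e-01  6.24227718e-01  1.77682407e+00 -1.33226763e-15
  7.40540865e-01  1.31610823e+00]
0.169 [-2.30411632e-01  5.23298046e-01  1.84997697e+00 -8.88178420e-16
  7.68317638e-01 -3.99411632e-01]
3.310592653589793 [-2.30411632e-01  5.23298046e-01  1.84997697e+00 -4.44089210e-16
  7.68317638e-01  2.74218102e+00]
```

View pics/jig1.png

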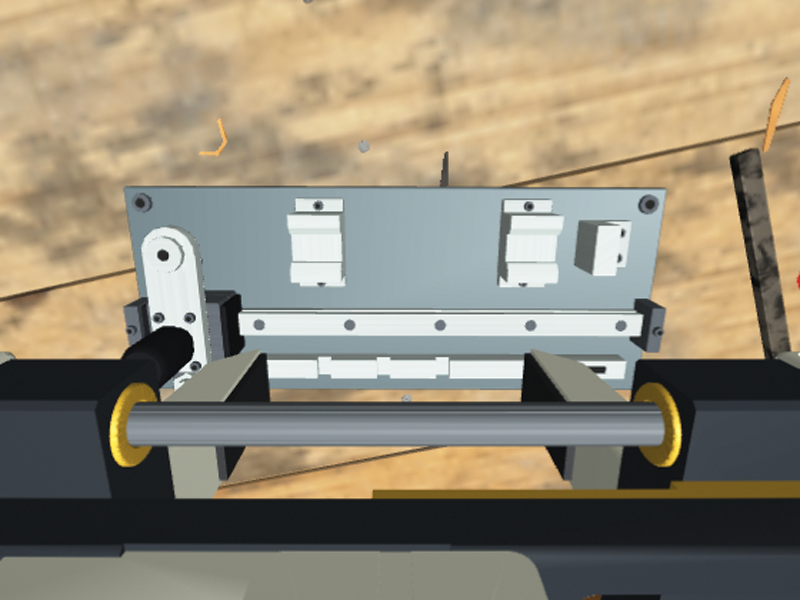

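View pics/bar1.png

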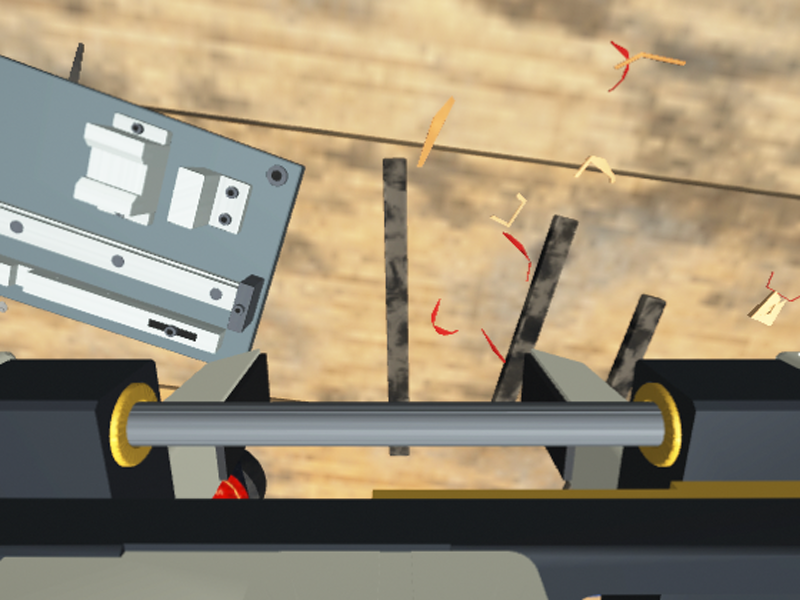

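In jig1 (the top of the image is the robot side) the rests are at (317,240) and (532,240), and the stop face is at about x≈590. The notches are at about x≈324, 383 and 443 on row 366. In bar1 the longest bar runs from (395,158) to (399,455). I enlarge the jig for detail.

```bash
python3 - <<'E'
from h import *
d=pickle.load(open("cams.pkl","rb")); s=800/560
j=d["jig1"]; im=j["color"][125:275,195:461,::-1]
cv2.imwrite("pics/jigcrop.png",cv2.resize(im,None,fx=3,fy=3,interpolation=cv2.INTER_CUBIC))
b=d["bar1"]
w=p2w(b,[(395,158),(399,455.5),(383,158),(407.5,158)],9,s);e=w[0]-w[1]
print("bar",w.round(1),np.linalg.norm(e),np.arctan2(e[1],e[0]),w[:2].mean(0))
w=p2w(j,[(125,187),(667,188)],12,s);e=w[1]-w[0];print("plate near corners",w.round(1),np.linalg.norm(e),np.arctan2(e[1],e[0]))
w=p2w(j,[(324,366),(383,366),(443,366)],24,s);print(w.round(1))
E
```

```text
bar [[394.6 156.1   9. ]
 [567.4 256.3   9. ]
 [398.  149.9   9. ]
 [391.  162.5   9. ]] 199.77144518825634 -2.6157602762886607 [480.97936562 206.21018505   9.        ]
plate near corners [[ 482.6 -227.8   12. ]
 [ 425.   111.2   12. ]] 343.8038681437511 1.7390611749960925
[[577.2 -86.4  24. ]
 [570.4 -47.2  24. ]
 [563.6  -7.3  24. ]]
```

View pics/jigcrop.png

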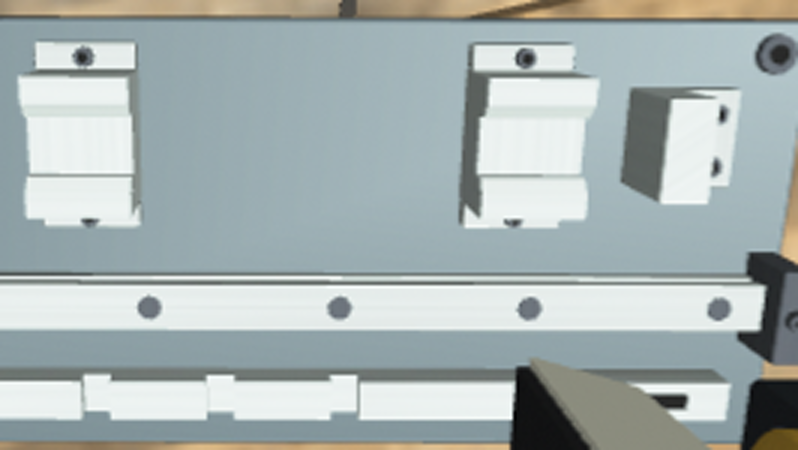

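The crop shows the rest tops, with near corners at (20,75)/(130,75) and (488,77)/(598,77). The top edge of the stop face runs (672,97)–(662,203). The notch centres are at u≈96, 221.5 and 345, v≈400. I fit the jig pose from these.

```bash
python3 - <<'E'
from h import *
from scipy.optimize import least_squares
d=pickle.load(open("cams.pkl","rb")); s=800/560; j=d["jig1"]
cr=lambda u,v:((u+.5)/3-.5+195,(v+.5)/3-.5+125)
fu=lambda u,v:((u+.5)/s-.5,(v+.5)/s-.5)
F=[((-35,-190,12),fu(125,187)),((-35,155,12),fu(667,188)),
((-20,-80,42),cr(20,76)),((-20,-50,42),cr(130,76)),((-20,50,42),cr(488,77)),((-20,80,42),cr(598,78)),
((20,-80,42),cr(25,218)),((20,-50,42),cr(131,219)),((20,50,42),cr(480,219)),((20,80,42),cr(586,218)),
((-15,100,44),cr(672,97)),((15,100,44),cr(662,203))]
P=np.array([f[0] for f in F],float);I=np.array([f[1] for f in F])
def W(p,P):
    c,S=np.cos(p[2]),np.sin(p[2]);P=np.atleast_2d(P);return np.c_[p[0]+c*P[:,0]-S*P[:,1],p[1]+S*P[:,0]+c*P[:,1],P[:,2]]
r=least_squares(lambda p:(w2p(j,W(p,P))-I).ravel(),[488,-36,.169],loss="soft_l1")
p=r.x;print(p,(w2p(j,W(p,P))-I).round(1).tolist())
N=p2w(j,[cr(96,400),cr(221.5,400),cr(345,400)],24)
c,S=np.cos(p[2]),np.sin(p[2])
L=(N[:,:2]-p[:2])@np.array([[c,-S],[S,c]]);print("notches jig",L.round(1))
k=p2w(d["top"],[(545,343)],98,s)[:,:2];print("knob jig",((k-p[:2])@np.array([[c,-S],[S,c]])).round(1))
np.save("jig.npy",np.r_[p,L[1]])
E
```

```text
[ 4.85156079e+02 -3.56335249e+01  1.68491442e-01] [[-1.1, -0.3], [0.3, -0.4], [-0.0, 0.3], [-0.5, 0.3], [0.7, 0.2], [0.2, -0.1], [1.0, -0.0], [0.5, -0.3], [0.3, -0.1], [-0.3, 0.3], [-0.2, 0.0], [-0.9, 0.1]]
notches jig [[ 84.2 -65.5]
 [ 84.2 -25.2]
 [ 84.1  14.6]]
knob jig [[  52.6 -141.9]]
```

```bash
python3 - <<'E'
from h import *
from bench import manip
yaw=.5258-np.pi/2
manip.movep([481,206.2,240],down(yaw))
print(manip.movel([481,206.2,180.5],max_speed=80,contact_N=8))
print(manip.current_tool_pos())
manip.clamp(40); manip.sleep(.2)
print(manip.current_grip_width(),manip.current_grasp_force())
manip.movel([481,206.2,290]); 
p=np.load("jig.npy"); ex=np.array([np.cos(p[2]),np.sin(p[2])]); ey=np.array([-ex[1],ex[0]])
t=p[:2]-6*ey
manip.movep([*t,265],down(p[2])); manip.sleep(.4)
print(manip.current_grip_width(),manip.current_contact_force(),manip.current_time(),manip.current_q())
d=pickle.load(open("cams.pkl","rb"))
T=wristT(manip); r=manip.read_camera("wrist"); r["cam_to_world"]=T@r["hand_eye"]; d["held"]=r
pickle.dump(d,open("cams.pkl","wb"))
cv2.imwrite("pics/held.png",cv2.resize(r["color"][:,:,::-1],(800,600),interpolation=cv2.INTER_CUBIC))
E
```

```text
False
[481.22038581 206.25999151 180.82194075]
13.206300686288408 39.99961853027344
13.29392047210161 [ 0.1808846   0.13189967 -0.91339634] 11.9167 [-2.42082958e-01  4.41948648e-01  1.81072202e+00  4.88914675e-06
  8.88814038e-01 -4.10894017e-01]
```

View pics/held.png

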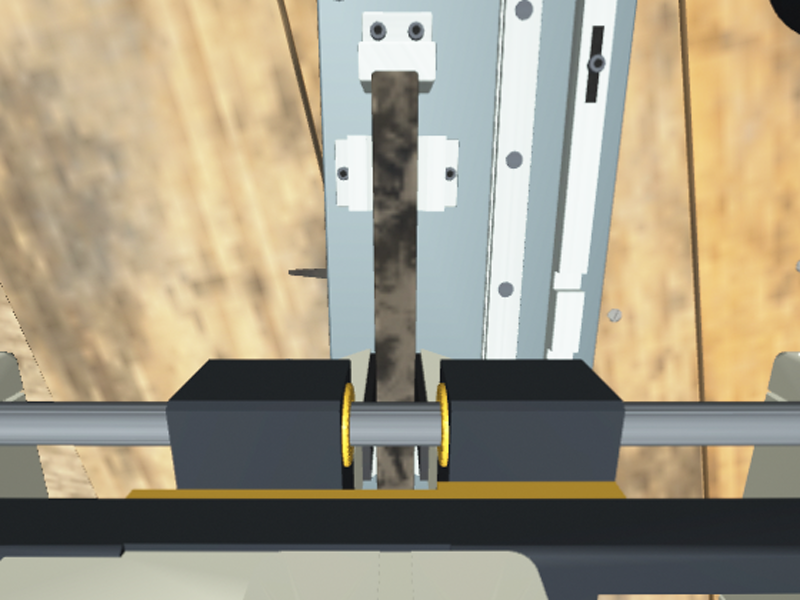

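The bar is held level over the slot (bar centre u≈395, rest centre u≈397), with its end at row 71. I check that end, lower the bar and push it to the stop.

```bash
python3 - <<'E'
from h import *
from bench import manip
d=pickle.load(open("cams.pkl","rb")); s=800/560
p=np.load("jig.npy"); ex=np.array([np.cos(p[2]),np.sin(p[2])]); ey=np.array([-ex[1],ex[0]])
M=np.c_[ex,ey]
w=p2w(d["held"],[(374,71),(417,71),(376,350),(416,350)],93.5,s)[:,:2];print("bar end jig",((w-p[:2])@M).round(1))
w=p2w(d["held"],[(335,208),(459,208)],20,s)[:,:2];print("rest feet",((w-p[:2])@M).round(1))
pos=lambda:np.r_[(np.array(manip.current_tool_pos()[:2])-p[:2])@M,manip.current_tool_pos()[2]].round(2)
t=p[:2]-6*ey
manip.movel([*t,222],max_speed=80,contact_N=6)
print(pos(),manip.current_contact_force())
print(manip.movel([*t,212.5],max_speed=15,contact_N=6)); print(pos(),manip.current_contact_force())
E
```

```text
bar end jig [[-6.6 94. ]
 [ 6.  94. ]
 [-6.9  6.5]
 [ 6.8  6.5]]
rest feet [[-28.5  48.9]
 [ 29.6  48.9]]
[ 1.7000e-01 -6.0800e+00  2.2215e+02] [ 0.42879511  0.22796205 -1.9190154 ]
True
[ 1.0000e-02 -6.0100e+00  2.1445e+02] [-0.81279331 -0.83229163  5.50361149]
```

```bash
python3 - <<'E'
from h import *
from bench import manip
p=np.load("jig.npy"); ex=np.array([np.cos(p[2]),np.sin(p[2])]); ey=np.array([-ex[1],ex[0]]); M=np.c_[ex,ey]
pos=lambda:np.r_[(np.array(manip.current_tool_pos()[:2])-p[:2])@M,manip.current_tool_pos()[2]].round(2)
z=214.6
t=p[:2]+5*ey
print(manip.movel([*t,z],max_speed=12,contact_N=10)); print(pos(),manip.current_contact_force()[:2]@M)
a=pos(); q=p[:2]+M@a[:2]
print(manip.movel([*(q+2.5*ey),z],max_speed=6,contact_N=12)); print(pos(),manip.current_contact_force()[:2]@M)
manip.release(); manip.sleep(.2)
q=np.array(manip.current_tool_pos())
manip.movel([q[0],q[1],290]); manip.sleep(.3)
print(manip.current_time(),manip.current_contact_force())
d=pickle.load(open("cams.pkl","rb"))
T=wristT(manip); r=manip.read_camera("wrist"); r["cam_to_world"]=T@r["hand_eye"]; d["placed"]=r
pickle.dump(d,open("cams.pkl","wb"))
cv2.imwrite("pics/placed.png",cv2.resize(r["color"][:300,150:450,::-1],None,fx=2,fy=2,interpolation=cv2.INTER_CUBIC))
E
```

```text
True
[ 2.0000e-01 -2.5000e-01  2.1447e+02] [-0.36124889 -1.44945543]
True
[  0.45   0.39 214.47] [-0.24551322 -1.50512519]
16.65 [ 0.0838204   0.07678877 -0.06534723]
```

View pics/placed.png

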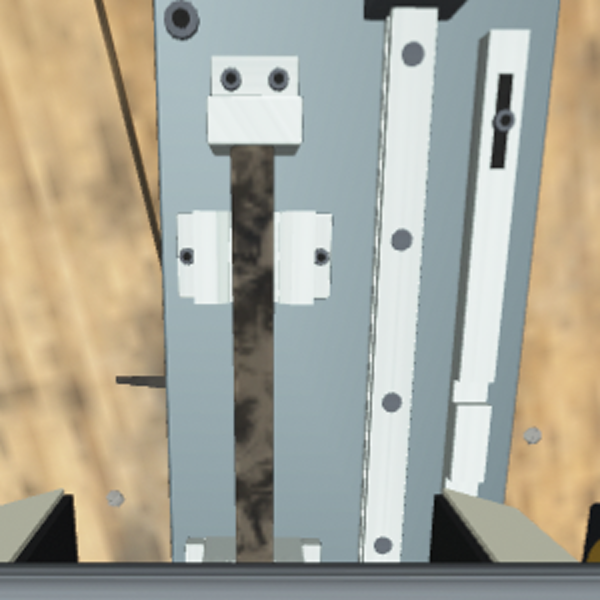

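The bar lies in the slots with its end at the stop face, with no visible gap at (253,146), so it is home. Next is the knob.

```bash
python3 - <<'E'
from h import *
from bench import manip
p=np.load("jig.npy"); ex=np.array([np.cos(p[2]),np.sin(p[2])]); ey=np.array([-ex[1],ex[0]]); M=np.c_[ex,ey]
d=pickle.load(open("cams.pkl","rb"))
print("can jig",(p2w(d["top"],[(515,215)],60,800/560)[:,:2]-p[:2])@M)
jw=lambda x,y:p[:2]+M@[x,y]
pos=lambda:np.r_[(np.array(manip.current_tool_pos()[:2])-p[:2])@M,manip.current_tool_pos()[2]].round(2)
yaw=p[2]+np.pi/2
manip.movep([*jw(52,-142),300],down(yaw)); print(manip.current_time(),manip.current_q())
manip.sleep(.2)
print(manip.movel([*jw(52,-142),244],max_speed=80,contact_N=6)); print(pos())
manip.clamp(60); manip.sleep(.3)
print(manip.current_grip_width(),manip.current_grasp_force(),pos(),manip.current_contact_force()[:2]@M)
E
```

```text
can jig [[ 279.43383517 -139.11617602]]
18.25 [-4.20298202e-01  5.47056466e-01  1.49962815e+00  1.02903093e-04
  1.09525610e+00 -2.15905354e+00]
False
[  52.19 -142.12  244.38]
24.767846498599404 59.99961253255606 [  52.   -142.13  244.02] [ 0.69164939 -2.51347447]
```

The knob is gripped. I slide it past notch 1 to about -33, then creep in small steps while reading the force.

```bash
python3 - <<'E'
from h import *
from bench import manip
p=np.load("jig.npy"); ex=np.array([np.cos(p[2]),np.sin(p[2])]); ey=np.array([-ex[1],ex[0]]); M=np.c_[ex,ey]
jw=lambda x,y:p[:2]+M@[x,y]
pos=lambda:np.r_[(np.array(manip.current_tool_pos()[:2])-p[:2])@M,manip.current_tool_pos()[2]].round(2)
x=52
manip.movel([*jw(x,-33),244],max_speed=60); manip.sleep(.2)
print(pos(),manip.current_contact_force()@np.c_[np.vstack([M,[0,0]]),[0,0,1]],manip.current_grip_width(),manip.current_time())
for y in np.arange(-32,-19.9,.5):
    manip.movel([*jw(x,y),244],max_speed=10); manip.sleep(.1)
    f=manip.current_contact_force()[:2]@M
    print(y,pos()[1],f.round(2))
    if y>-27 and f[1]<-5.5: break
print(manip.current_time())
E
```

```text
[ 52.07 -32.87 244.01] [ 3.97017322  1.96331308 -1.6942503 ] 24.858062668913153 22.825
-32.0 -32.05 [ 3.65 -0.19]
-31.5 -31.62 [ 4.43 -1.47]
-31.0 -30.94 [ 5.2  -1.29]
-30.5 -30.35 [ 4.84 -0.43]
-30.0 -29.81 [ 4.31 -0.36]
-29.5 -29.24 [5.3  0.39]
-29.0 -28.67 [6.27 0.79]
-28.5 -28.04 [6.13 0.8 ]
-28.0 -27.38 [4.55 2.63]
-27.5 -26.78 [5.25 3.04]
-27.0 -26.07 [6.   4.76]
-26.5 -25.78 [5.61 2.69]
-26.0 -25.53 [4.78 1.05]
-25.5 -25.29 [5.3  0.82]
-25.0 -25.07 [ 4.84 -1.29]
-24.5 -24.87 [ 4.36 -3.36]
-24.0 -24.61 [ 3.92 -4.53]
-23.5 -24.39 [ 5.27 -7.08]
29.125
```

The force goes from +4.8 N (drawn in) through zero to -7 N, so the notch centre is at y≈-25.0. That agrees with the camera's -25.2. I settle there and check.

```bash
python3 - <<'E'
from h import *
from bench import manip
p=np.load("jig.npy"); ex=np.array([np.cos(p[2]),np.sin(p[2])]); ey=np.array([-ex[1],ex[0]]); M=np.c_[ex,ey]
jw=lambda x,y:p[:2]+M@[x,y]
pos=lambda:np.r_[(np.array(manip.current_tool_pos()[:2])-p[:2])@M,manip.current_tool_pos()[2]].round(2)
manip.movel([*jw(52,-25.0),244],max_speed=10); manip.sleep(.5)
print(pos(),manip.current_contact_force()[:2]@M,manip.current_grip_width(),manip.current_grasp_force(),manip.current_time())
r=manip.read_camera("wrist")
cv2.imwrite("pics/final_w.png",cv2.resize(r["color"][:,:,::-1],(800,600),interpolation=cv2.INTER_CUBIC))
r=manip.read_camera("scene")
cv2.imwrite("pics/final_s.png",cv2.resize(r["color"][180:330,200:400,::-1],(800,600),interpolation=cv2.INTER_CUBIC))
E
```

```text
[ 52.06 -25.06 244.02] [ 4.79405138 -1.79916418] 24.72353143020535 59.99914860120043 29.925
```

View pics/final_w.png

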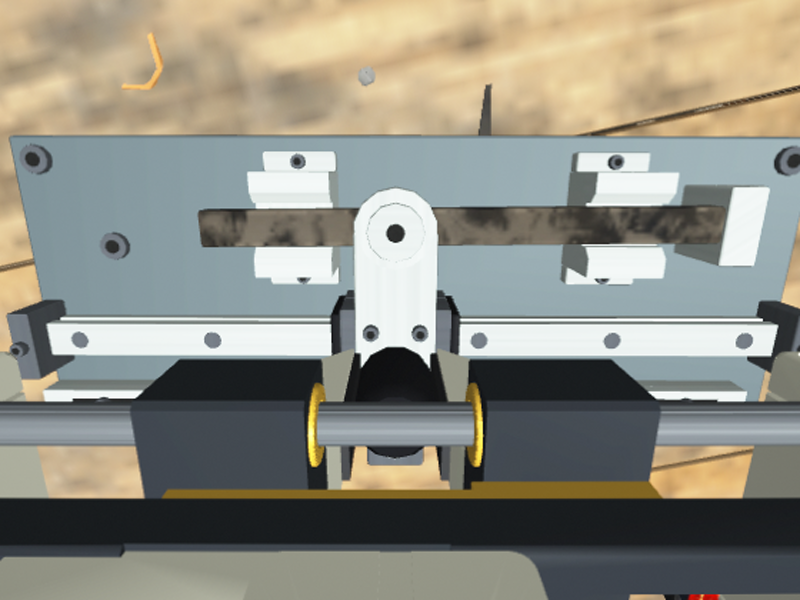

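View pics/final_s.png

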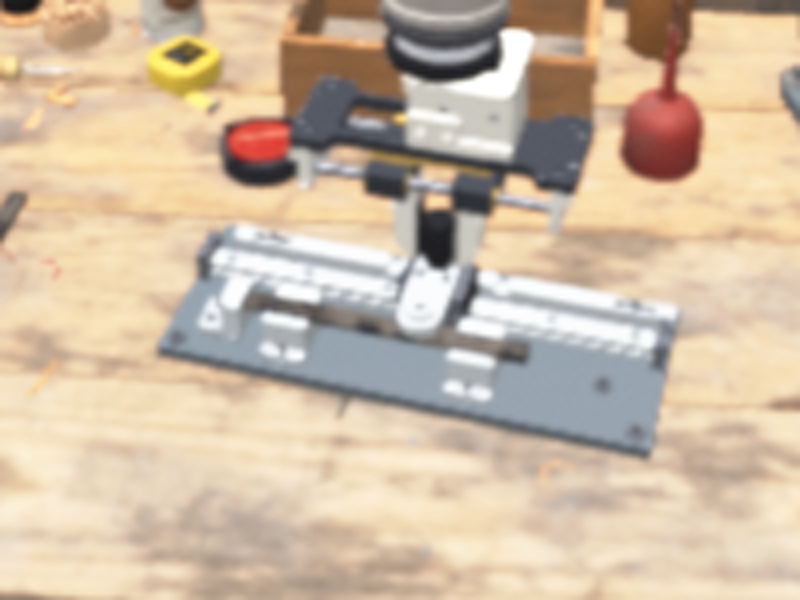

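The wrist view shows the bar in both rests with its end at the stop face (725,228), and the guide at (396,232) with the knob between the fingers. Everything is in place, so I hand the job in.

```bash
python3 -c "
from bench import manip
print(manip.sign_off())"
```

```text
the job is handed in; nothing more can be done
None
```

The job is handed in: the longest bar lies home in the slots against the end stop, and the guide is in the middle notch with the knob gripped at 60 N, at about 30 s.

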